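Put the microscope bench in order

TASK

Sort the loose things on the microscope bench: stand the two black objectives in the black tray and the two specimen jars in the yellow tray, upright and one to a bay, and lay the comparison chart face up on the sloping stand, centred, with a short edge resting against the red ledge. Do not tip any objective or jar over, and leave the molecule model and the small white bottle where they stand.

Things in the scene. Friction and masses are not known exactly. Their poses are not given: they have to be found in the camera images.
- lens_a: Microscope objective, a black cylinder with a steel top face, dark blue glass in the middle of it, and a yellow ring low on its side, standing upright: 36 mm across, 56 mm tall, about 140 g, loose. Origin: centre of the underside; z up along its axis.
- lens_b: Microscope objective, a black cylinder with a steel top face, dark blue glass in the middle of it, and a blue ring low on its side, standing upright: 40 mm across, 62 mm tall, about 140 g, loose. Origin: centre of the underside; z up along its axis.
- jar_a: Specimen jar with a white screw lid and a purple band round its body and a dot of that colour on the lid, standing upright: body 42 mm across, lid 44 mm across from 36 to 50 mm height, 50 mm tall, about 70 g, loose. Origin: centre of the underside; z up.
- jar_b: Specimen jar with a white screw lid and an orange band round its body and a dot of that colour on the lid, standing upright: body 42 mm across, lid 44 mm across from 36 to 50 mm height, 50 mm tall, about 70 g, loose. Origin: centre of the underside; z up.
- chart: Comparison chart: a rigid white plate with a grid of small dark pictures and one row of colour patches near one short edge, lying face up on the bench: 90 mm (its x) by 62 mm (its y) by 10 mm thick, about 70 g, loose. Origin: centre of the underside; x along the long edges towards the colour patches, z up out of the face.
- lens_tray: Objective tray: black plastic, fixed to the bench, open on top. Outside 76 mm along its x, 148 mm along its y, 18 mm high; walls 4 mm, floor 4 mm thick. A cross wall makes two bays side by side along y, each 68 mm square inside, their centres 36 mm either side of the origin along y. Origin: centre of the underside; x, y level along its sides, z up. Grey liners on the bay floors.
- jar_tray: Jar tray: yellow plastic, fixed to the bench, open on top. Outside 76 mm along its x, 148 mm along its y, 18 mm high; walls 4 mm, floor 4 mm thick. A cross wall makes two bays side by side along y, each 68 mm square inside, their centres 36 mm either side of the origin along y. Origin: centre of the underside; x, y level along its sides, z up. Pale yellow liners on the bay floors.
- stand: Fixed stand: aluminium face at 25 deg on a dark foot, red ledge on its low edge. Origin: centre of underside; z up, x level, the way the face rises (ledge on -x side). Face 96 mm upslope, 50 mm wide (y): chart overhangs 6 mm each side, fingers pass beside it; top edge 65 mm high. Ledge stands 10 mm out of the face. Chart seated on the ledge has its origin at x 0, y 0, z 45 mm in the stand frame.
- molecule: Ball-and-stick molecule model, to be left alone: a ring of black balls with white rods and three red balls on top, about 70 mm across and 61 mm tall, 120 g, loose. Origin: centre of the underside.
- tube: Small white plastic bottle with a narrow neck, purple label and white cap, standing upright, to be left alone: 34 mm across, 75 mm tall, 120 g, loose. Origin: centre of the underside.

How it is judged:
By the outcome, as a careful person would: the job done as asked, in the order asked, and still so for the second after the job is handed in, with the robot touching nothing.
It also fails if it takes over 120 s, if anything falls off the work surface, if the arm or the gripper's body presses on something with over 40 N, if the wrist force passes 120 N, or if a joint passes its speed limit or range.

ROBOT

A 6-joint arm with a two-finger parallel gripper is mounted at the origin on the work surface. World frame = base frame: x ahead of the robot, y to its left, z up, the work surface at z = 0. Lengths are in m, angles in rad, forces in N, time in s.
With the tool pointing down it reaches from about 0.35 to 0.975 m from the base axis. Payload 17.4 kg.
Tool frame: the origin (TCP) lies midway between the tips of the shut fingers; the grasp point (between the pads) lies 19 mm behind it; z points along the fingers, y is the line along which they close (so a half turn about z gives the same grasp; the last joint's range is limited). The gripper opens to 85 mm and grips with 20 to 120 N. Pads are 22 mm wide; open, the fingers measure 114 mm over their backs; the gripper's body (76 mm by 85 mm) begins 54 mm behind the grasp point. The pads swing forward as they close: fully open they stand 13 mm farther back than shut.
Start: joints at [1.085, 0.116, 1.442, -0, 1.584, -0.038], TCP at [0.292, 0.608, 0.231] pointing down, gripper open.
Joint ranges: [-2.83, 2.83], [-0.83, 2.19], [0.07, 2.5], [-1.14, 4.28], [0.01, 3], [-2.97, 2.97]. Speed limits (rad/s): [1.89, 1.89, 2.22, 3.14, 3.14, 3.14].

INTERFACE

Orientations are given as a unit quaternion [x, y, z, w].
In Python, from rig import * gives the robot as it stands. The module is installed in compiled form; this text tells all that it offers.
- The arm moves only by the shell command python3 -m pendant 'ROWS'. ROWS is JSON, a list of rows, each a list of 5 numbers: the shift along the tool's x, y, z scaled (see below), then the turn about the tool's z scaled (see below), then the closure in counts, from 0 (fully open) to 255 (shut). A call has 1 to 20 rows; each row shifts and turns the commanded pose from where the row before left it, along the tool's axes as they then stand; what a row does not reach is not made up. The controller multiplies each number of a shift by 0.8 m and each number of a turn by 360 degrees. A row lasts 1/8 s, in which the tool goes at most 62.5 mm and 10.7 degrees, less where a joint would pass 70% of its speed; a pose out of reach is approached as far as the arm can. A call with a number of a shift or a turn outside -1 to 1 is refused whole. A call with a gripper value outside its range is refused whole. The fingers move at their own pace and stop on an object; the grip force is fixed at half the most. Time passes only in rows, so rows that do not move let the fingers close. It gives the time, the measured TCP pose, the force, the opening and the grip force at its end, in the units of the state.
- get_state(): the state, without advancing time (a new reading comes with each control period).
- grab_frame(name): name is "scene" or "top"; returns a dict with "img" (420x560x3 uint8, red, green, blue), "K" (3x3 intrinsics, pixels), "dist" ([k1, k2, p1, p2, k3] as OpenCV has them; the pictures are not rectified), "rvec" (rotation vector, rad) and "tvec" (3), from world to camera coordinates, as OpenCV has them. Camera axes: x right, y down, z forward; pixel columns grow to the right and rows downward; lengths in m; the calibration is good to about 2 mm. A picture is of the moment at which its call begins. There is no depth.
- job_done(): hands the job in; it is judged then, once.
Trained networks look in a picture, given as the dict that the camera call returned (one of the last four; its "shot" number tells which), for a name from the list of things; names that differ only in an ending like _2 or _b are one class to them, and where a whole thing is asked for, a point or a joint stands for the part that bears it (a point fixed in the world has none). Each returns a list of dicts, best first, with "p" (0 to 1); they miss things now and then, are a little off and sometimes report something else, mostly with a low value. They report only what shows in the picture. A call takes as long as a camera call.
- look_for(picture, label): "centre" ([x, y, z] in m, in the coordinates of the camera as it stood for that picture, good to about 4 mm: the middle of the surface that is visible of it).
- landmark_of(picture, label): "centre" ([x, y, z] in m, in the coordinates of the camera as it stood for that picture, good to about 4 mm: a listed point, or the origin of a listed thing).
The state is a dict: "clock": time; "joint_positions": joint angles; "dq": joint speeds; "tau": joint torques, N m; "tcp_pos": TCP position; "tool_rot": TCP orientation; "ft_force": force on the tool from outside, world axes, zero at the start; "torque": the same for the moment, N m; "opening": finger opening in m; "grip_force": force on a finger pad.
Only numpy, scipy, OpenCV 4.12 (cv2) and the standard library are available. Lean on these libraries where they do the work, as an engineer would, in place of code of your own. Each camera call takes 0.05 s, during which the arm holds its last target. There are 200 camera calls.

## Working session

There is one attempt and no reset: what is moved stays moved. The work goes in short steps, Python scripts to look and compute and a shell command to move; the robot and the scene stay as the last step left them, time stands still between calls to the robot, and variables do not carry over. Pictures are saved under pics/ and viewed, at most 14 in all, crops included, and the job is handed in when it is done.

```bash
mkdir -p pics; cat > h.py <<'E'
from rig import *
import numpy as np, cv2
from scipy.spatial.transform import Rotation as R
def w(f,c):
    M=cv2.Rodrigues(np.array(f["rvec"],float))[0]
    return M.T@(np.array(c)-np.array(f["tvec"]).ravel())
def pix(f,P):
    return cv2.projectPoints(np.array([P],float).reshape(-1,3),np.array(f["rvec"],float),np.array(f["tvec"],float),np.array(f["K"]),np.array(f["dist"]))[0].reshape(-1,2)
def ray(f,uv,z):
    "pixels -> world points on the plane at height z"
    n=cv2.undistortPoints(np.array(uv,float).reshape(-1,1,2),np.array(f["K"]),np.array(f["dist"])).reshape(-1,2)
    M=cv2.Rodrigues(np.array(f["rvec"],float))[0]; t=np.array(f["tvec"],float).ravel()
    C=-M.T@t; d=np.c_[n,np.ones(len(n))]@M
    return C+d*((z-C[2])/d[:,2])[:,None]
def save(f,n,crop=None,s=1):
    im=f["img"][...,::-1]
    if crop: im=im[crop[1]:crop[3],crop[0]:crop[2]]
    cv2.imwrite("pics/"+n,cv2.resize(im,None,fx=s,fy=s,interpolation=cv2.INTER_CUBIC))
E
python3 - <<'E'
from h import *
np.set_printoptions(precision=4,suppress=True)
print(get_state())
for n in("top","scene"):
    f=grab_frame(n); save(f,n+"0.png",s=1.4)
    print(n, "cam",w(f,[0,0,0]))
    for l in["lens_a","jar_a","chart","lens_tray","jar_tray","stand","molecule","tube"]:
        for d in landmark_of(f,l)[:3]:
            p=w(f,d["centre"]); print(l,round(d["p"],2),p,pix(f,p)[0])
E
```

```text
{'clock': 0.0, 'joint_positions': array([ 1.0852,  0.1165,  1.4423, -0.    ,  1.584 , -0.0378]), 'dq': array([ 0.0005,  0.0017,  0.0015, -0.0003, -0.0006, -0.0004]), 'tau': array([  0.0041, -73.1961, -63.2517,   0.0003,   0.0061,  -0.    ]), 'tcp_pos': array([0.2922, 0.6083, 0.2306]), 'tool_rot': array([ 0.222 ,  0.975 , -0.0006, -0.0001]), 'ft_force': array([-0.1079, -0.2985,  0.2068]), 'torque': array([-0.0198, -0.0186, -0.0395]), 'grip_force': 0.0, 'opening': 0.08527840832751461}
top cam [0.3514 0.0061 0.9564]
lens_a 0.61 [ 0.4961  0.1012 -0.0009] [232.9825 230.4777]
lens_a 0.61 [ 0.5249 -0.3608  0.0013] [419.8669 205.9961]
lens_a 0.15 [ 0.5938 -0.2116  0.0008] [356.8972 182.9902]
jar_a 0.55 [ 0.5006 -0.0978  0.0012] [314.6728 223.0053]
chart 0.79 [0.4173 0.2085 0.0003] [189.4754 266.1843]
lens_tray 0.68 [ 0.5226 -0.359   0.0051] [419.8268 206.651 ]
jar_tray 0.74 [0.4859 0.3595 0.0059] [125.5941 241.4418]
stand 0.7 [ 0.6501 -0.0121 -0.0006] [275.3353 166.6453]
molecule 0.73 [ 0.5929 -0.214  -0.0007] [357.7954 183.4217]
molecule 0.46 [ 0.5229 -0.3581  0.0016] [418.9368 206.8492]
molecule 0.34 [ 0.4915  0.1018 -0.0003] [232.7894 232.3759]
tube 0.5 [ 0.5949  0.2105 -0.0008] [186.9941 193.8999]
scene cam [ 1.1458 -0.3781  0.7603]
lens_a 0.91 [ 0.4316 -0.2051 -0.0033] [184.1504 226.7074]
lens_a 0.68 [0.4917 0.1004 0.002 ] [309.9155 191.8759]
jar_a 0.84 [ 0.4997 -0.0948 -0.002 ] [240.6838 226.2374]
jar_a 0.82 [0.4401 0.0049 0.0017] [265.3795 193.8177]
jar_a 0.57 [ 0.4882  0.357  -0.0046] [388.6934 158.2568]
chart 0.9 [0.4178 0.2047 0.0012] [327.0748 161.3192]
lens_tray 0.69 [ 0.5243 -0.3626  0.0009] [130.8194 283.6468]
jar_tray 0.73 [ 0.4876  0.3546 -0.0059] [387.8066 158.7943]
stand 0.61 [ 0.6517 -0.0093 -0.0002] [309.3013 254.5775]
molecule 0.7 [ 0.5949 -0.2147 -0.0011] [210.9835 277.5212]
tube 0.69 [0.6025 0.2154 0.0016] [375.7519 201.639 ]
tube 0.6 [ 0.5207 -0.3613 -0.0009] [131.0583 282.6734]
```

View pics/top0.png

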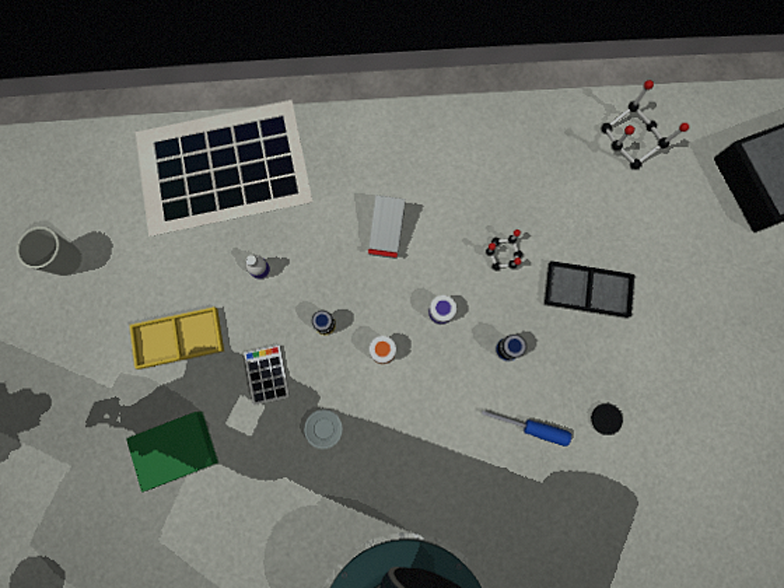

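View pics/scene0.png

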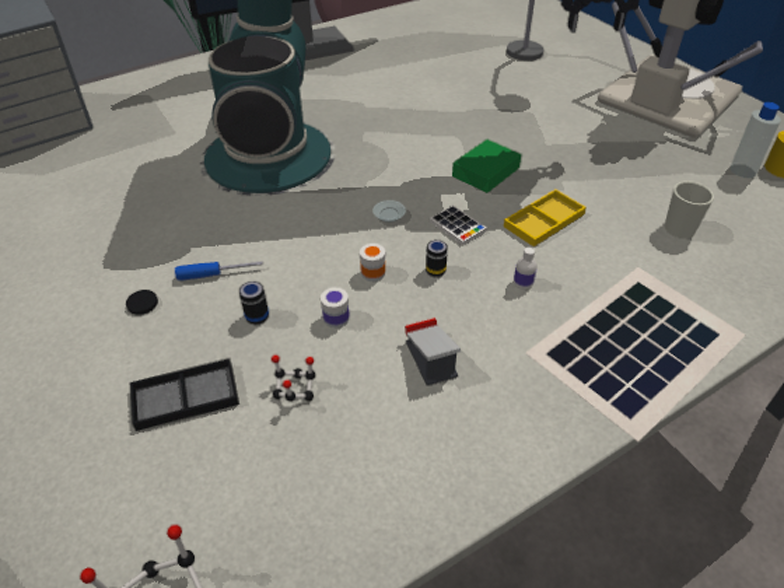

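The top view shows lens_a (yellow ring) at px (230,229), lens_b at (365,247), the purple jar at (316,220) and the orange jar at (273,249). The chart is at (190,267), the stand at (275,163), the black tray at (421,206) and the yellow tray at (126,241). I need the yaws next, so I'm zooming in on the chart and stand.

```bash
python3 - <<'E'
from h import *
np.set_printoptions(precision=4,suppress=True)
f=grab_frame("top"); im=f["img"]
a=cv2.resize(im[238:294,165:215],None,fx=8,fy=8,interpolation=cv2.INTER_CUBIC)
b=cv2.resize(im[130:190,250:300],None,fx=8,fy=8,interpolation=cv2.INTER_CUBIC)[:448]
cv2.imwrite("pics/z.png",np.hstack([a,b])[...,::-1])
def seg(m,z,n):
    k,l,s,c=cv2.connectedComponentsWithStats(m.astype(np.uint8)); i=1+np.argmax(s[1:,4])
    r=cv2.minAreaRect(np.argwhere(l==i)[:,::-1].astype(np.float32)); q=ray(f,cv2.boxPoints(r),z)
    e=[q[1]-q[0],q[2]-q[1]]; 
    print(n,"centre",q.mean(0),[(np.linalg.norm(v).round(4),np.degrees(np.arctan2(v[1],v[0])).round(1)) for v in e])
I=im.astype(int);r_,g_,b_=I[...,0],I[...,1],I[...,2]
yy,xx=np.mgrid[:420,:560]
box=lambda x0,y0,x1,y1:(xx>x0)&(xx<x1)&(yy>y0)&(yy<y1)
seg(box(85,210,170,270)&(r_-b_>60),.018,"jar_tray")
seg(box(380,180,460,232)&(I.max(2)<70),.018,"lens_tray")
seg(box(250,130,300,190)&(r_-g_>60),.033,"ledge")
# jar lids / objectives from both cameras (landmarks) for mean
E
```

```text
jar_tray centre [0.4855 0.3568 0.018 ] [(np.float64(0.1553), np.float64(-81.5)), (np.float64(0.0774), np.float64(-168.6))]
lens_tray centre [ 0.5212 -0.3577  0.018 ] [(np.float64(0.0794), np.float64(-16.0)), (np.float64(0.1575), np.float64(-103.1))]
ledge centre [ 0.6055 -0.0034  0.033 ] [(np.float64(0.008), np.float64(-10.8)), (np.float64(0.0489), np.float64(-101.7))]
```

View pics/z.png

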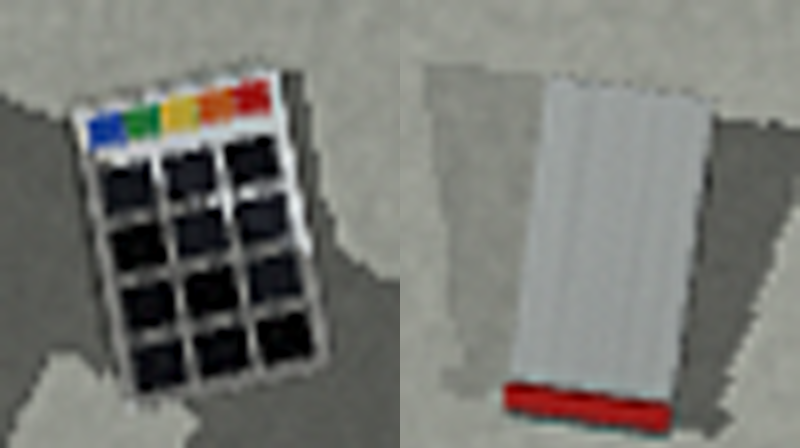

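The zoom shows the chart corners at about (72,105), (278,68), (327,360) and (130,405), with the colour patches at the far end. The stand's top edge runs (545,80)–(713,102), and the red ledge's upper line runs (505,382)–(672,402).

```bash
python3 - <<'E'
from h import *
np.set_printoptions(precision=4,suppress=True)
f=grab_frame("top")
cv=lambda P,o:(np.array(P,float)+.5)/8-.5+o
A=ray(f,cv([(72,105),(278,68),(327,360),(130,405)],[165,238]),.010)
print("chart",A.mean(0)); 
ang=lambda v:np.degrees(np.arctan2(v[1],v[0])).round(1)
print([ (ang(A[i]-A[j]),np.linalg.norm(A[i]-A[j]).round(4)) for i,j in((0,3),(1,2),(1,0),(2,3))])
T=ray(f,cv([(145,80),(313,102)],[250,130]),.065); L=ray(f,cv([(105,382),(272,402)],[250,130]),.035)
print(T,L,"mid",T.mean(0),L.mean(0),ang(T.mean(0)-L.mean(0)),ang(T[0]-T[1]),ang(L[0]-L[1]))
g=grab_frame("scene")
for l in["lens_a","jar_a","chart","stand","lens_tray","jar_tray"]:
  for n,q in(("t",f),("s",g)):
    for k in(landmark_of,look_for):
      print(l,n,k.__name__,[(round(d["p"],2),w(q,d["centre"]).round(4).tolist()) for d in k(q,l)[:2]])
# lens/jar top faces by colour in top view
I=f["img"].astype(int);yy,xx=np.mgrid[:420,:560]
for n,c,z,m in(("jar_a",(317,220),.05,I.min(2)>110),("jar_b",(273,249),.05,I.min(2)>125)):
    pass
E
```

```text
chart [0.4153 0.2058 0.01  ]
[(np.float64(9.8), np.float64(0.0899)), (np.float64(7.7), np.float64(0.0872)), (np.float64(-83.6), np.float64(0.0619)), (np.float64(-81.0), np.float64(0.0586))]
[[ 0.6977  0.0027  0.065 ]
 [ 0.6875 -0.0465  0.065 ]] [[ 0.6144  0.0206  0.035 ]
 [ 0.6048 -0.0289  0.035 ]] mid [ 0.6926 -0.0219  0.065 ] [ 0.6096 -0.0041  0.035 ] -12.1 78.3 79.0
lens_a t call [(0.76, [0.4323, -0.2024, -0.0025]), (0.63, [0.4935, 0.1022, 0.0019])]
lens_a t call [(0.81, [0.494, 0.1, 0.0545]), (0.72, [0.4309, -0.1984, 0.0628])]
lens_a s call [(0.89, [0.4939, 0.1038, -0.001]), (0.7, [0.4291, -0.2055, -0.004])]
lens_a s call [(0.97, [0.4447, -0.2088, 0.0443]), (0.74, [0.5038, 0.0963, 0.0412])]
jar_a t call [(0.68, [0.4999, -0.0968, -0.0024]), (0.64, [0.439, 0.0091, 0.0013])]
jar_a t call [(0.54, [0.4957, -0.0968, 0.0486]), (0.54, [0.4379, 0.007, 0.0509])]
jar_a s call [(0.74, [0.4409, 0.0082, 0.0025]), (0.66, [0.501, -0.0937, -0.0017])]
jar_a s call [(0.89, [0.4533, -0.003, 0.0449]), (0.66, [0.5134, -0.1026, 0.0402])]
chart t call [(0.7, [0.4153, 0.2083, 0.0005])]
chart t call [(0.61, [0.417, 0.2045, 0.0083])]
chart s call [(0.9, [0.4137, 0.2052, 0.0029])]
chart s call [(0.83, [0.4234, 0.2021, 0.0118])]
stand t call [(0.82, [0.6525, -0.0086, 0.0016])]
stand t call [(0.66, [0.6469, -0.0116, 0.0442]), (0.44, [0.4864, 0.358, 0.011])]
stand s call [(0.89, [0.652, -0.0083, -0.0013])]
stand s call [(0.87, [0.6709, -0.0193, 0.0327])]
lens_tray t call [(0.8, [0.5217, -0.3565, 0.0024])]
lens_tray t call [(0.91, [0.5209, -0.3606, 0.0055]), (0.74, [0.5904, 0.2064, 0.0471])]
lens_tray s call [(0.6, [0.5244, -0.3599, -0.0032]), (0.23, [0.6028, 0.2134, 0.0032])]
lens_tray s call [(0.6, [0.5181, -0.3628, 0.0048])]
jar_tray t call [(0.66, [0.4824, 0.3575, 0.0049])]
jar_tray t call []
jar_tray s call [(0.61, [0.4883, 0.3549, -0.0032]), (0.54, [0.4137, 0.2043, 0.0016])]
jar_tray s call [(0.95, [0.4851, 0.3528, -0.0033])]
```

```bash
python3 -m pendant '[[0,0,0,0.0255,0],[0,0,0,0.0255,0],[0,0,0,0.0255,0],[0,0,0,0.0255,0],[0,0,0,0.0255,0],[0,0,0,0.0255,0],[0,0,0,0.0255,0],[-0.0527,0.021,0.008,0,0],[-0.0527,0.021,0.008,0,0],[-0.0527,0.021,0.008,0,0],[-0.0527,0.021,0.008,0,0],[-0.0527,0.021,0.008,0,0],[-0.0527,0.021,0.008,0,0],[-0.0527,0.021,0.008,0,0],[-0.0527,0.021,0.008,0,0],[-0.0527,0.021,0.008,0,0],[-0.0527,0.021,0.008,0,0],[-0.0527,0.021,0.008,0,0],[-0.0527,0.021,0.008,0,0]]'
```

```text
clock: 4.62
tcp_pos: [0.495, 0.1014, 0.1546]
tool_rot: [0.707, 0.708, 0.0, 0.0]
ft_force: [0.5, 0.4, 0.8]
opening: 0.085
grip_force: 0.0
```

```bash
python3 -m pendant '[[0,-0.001,0.042,0,0],[0,0,0.042,0,0],[0,0,0.042,0,0],[0,0,0.042,0,0],[0,0,0,0,255],[0,0,0,0,255],[0,0,0,0,255],[0,0,0,0,255],[0,0,0,0,255],[0,0,0,0,255]]'; python3 -c "
from h import *
f=grab_frame('scene');save(f,'g1.png',(240,100,400,240),4)"
```

```text
clock: 5.88
tcp_pos: [0.4948, 0.103, 0.0221]
tool_rot: [0.707, 0.708, 0.001, 0.001]
ft_force: [-2.3, 0.3, 7.6]
opening: 0.0338
grip_force: 60.3
```

View pics/g1.png

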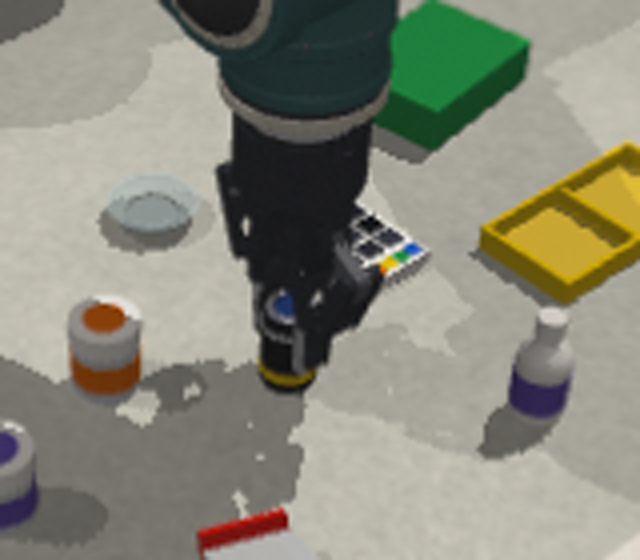

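lens_a is gripped upright between the fingers, about (285,350) in the crop. Now to carry it to the far bay.

```bash
python3 -m pendant '[[0,0,-0.042,0,255],[0,0,-0.042,0,255],[0,0,-0.042,0,255],[-0.0564,0.0023,0,0,255],[-0.0564,0.0023,0,0,255],[-0.0564,0.0023,0,0,255],[-0.0564,0.0023,0,0,255],[-0.0564,0.0023,0,0,255],[-0.0564,0.0023,0,0,255],[-0.0564,0.0023,0,0,255],[-0.0564,0.0023,0,0,255],[-0.0564,0.0023,0,0,255],[-0.0564,0.0023,0,0,255],[-0.0564,0.0023,0,0,255],[0,0,0,0,255]]'; python3 -c "
from h import *
f=grab_frame('scene');a=f['img'][130:250,180:320];save(f,'g2.png',(70,160,210,310),2.5)
f=grab_frame('top');save(f,'g3.png',(350,150,490,300),2.5)
cv2.imwrite('pics/g23.png',np.hstack([cv2.imread('pics/g2.png'),cv2.imread('pics/g3.png')]))"
```

```text
clock: 7.8
tcp_pos: [0.5145, -0.396, 0.1216]
tool_rot: [0.707, 0.707, -0.0, 0.0]
ft_force: [-0.3, 0.8, -1.9]
opening: 0.0336
grip_force: 60.1
```

View pics/g23.png

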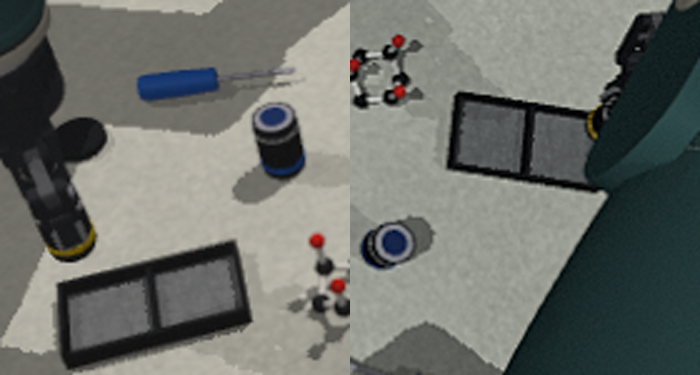

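```bash
python3 -m pendant '[[0.004,0,0.034,0,255],[0,0,0.034,0,255],[0,0,0.034,0,255],[0,0,0.0155,0,255],[0,0,0,0,255]]'; python3 -m pendant '[[0,0,0.001,0,255],[0,0,0,0,255],[0,0,0,0,0],[0,0,0,0,0],[0,0,0,0,0],[0,0,0,0,0]]'; python3 -m pendant '[[0,0,-0.02,0,0],[0,0,-0.045,0,0],[0,0,-0.045,0,0],[0.059,-0.026,0,0,0],[0.059,-0.026,0,0,0],[0.059,-0.026,0,0,0],[0.059,-0.026,0,0,0],[0,0,0,0,0]]'; python3 -c "
from h import *
f=grab_frame('scene');save(f,'g4.png',(70,160,210,310),3)
print([(round(d['p'],2),w(f,d['centre']).round(4).tolist()) for d in landmark_of(f,'lens_b')])"
```

```text
clock: 8.52
tcp_pos: [0.5151, -0.3897, 0.0274]
tool_rot: [0.706, 0.708, 0.0, 0.0]
ft_force: [-0.2, 0.3, -1.0]
opening: 0.0335
grip_force: 61.0
clock: 9.28
tcp_pos: [0.5148, -0.3903, 0.0261]
tool_rot: [0.707, 0.708, -0.0, 0.0]
ft_force: [-0.1, 0.8, 0.1]
opening: 0.0855
grip_force: 0.0
clock: 10.28
tcp_pos: [0.4307, -0.1996, 0.1156]
tool_rot: [0.706, 0.708, 0.0, 0.001]
ft_force: [-0.3, -0.1, 1.3]
opening: 0.0856
grip_force: 0.0
[(0.92, [0.5151, -0.3898, 0.0038]), (0.76, [0.4306, -0.2049, -0.0008])]
```

View pics/g4.png

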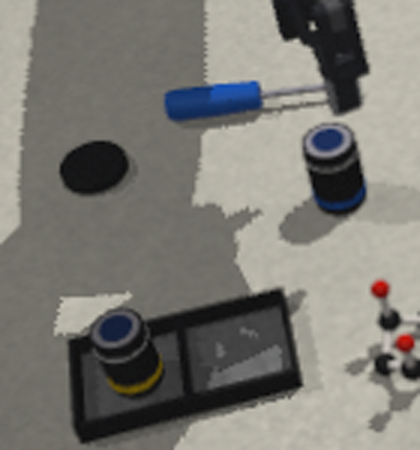

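lens_a stands upright in the far bay, around (125,360). lens_b is next.

```bash
python3 -m pendant '[[-0.0055,0,0.03,0,0],[0,0,0.03,0,0],[0,0,0.03,0,0],[0,0,0.027,0,0],[0,0,0,0,255],[0,0,0,0,255],[0,0,0,0,255],[0,0,0,0,255],[0,0,0,0,255],[0,0,-0.042,0,255],[0,0,-0.042,0,255],[0,0,-0.042,0,255],[-0.037,0.0305,0,0,255],[-0.037,0.0305,0,0,255],[-0.037,0.0305,0,0,255],[-0.037,0.0305,0,0,255],[0,0,0,0,255]]'
```

```text
clock: 12.5
tcp_pos: [0.5299, -0.3257, 0.1211]
tool_rot: [0.707, 0.707, -0.0, -0.0]
ft_force: [-0.4, 0.5, -2.0]
opening: 0.0381
grip_force: 60.9
```

```bash
python3 -m pendant '[[0.003,0,0.034,0,255],[0,0,0.034,0,255],[0,0,0.034,0,255],[0,0,0.0165,0,255],[0,0,0,0,255],[0,0,0,0,0],[0,0,0,0,0],[0,0,0,0,0],[0,0,0,0,0]]'; python3 -m pendant '[[0,0,-0.02,0,0],[0,0,-0.045,0,0],[0,0,-0.045,0,0],[0.058,-0.007,0,0,0],[0.058,-0.007,0,0,0],[0.058,-0.007,0,0,0],[0.058,-0.007,0,0,0],[0.055,-0.007,0,0,0],[0,0,0,0,0]]'; python3 -c "
from h import *
f=grab_frame('scene');save(f,'g5.png',(70,130,290,310),3)
for l in('lens_b','jar_b'):print([(round(d['p'],2),w(f,d['centre']).round(4).tolist()) for d in landmark_of(f,l)])"
```

```text
clock: 13.62
tcp_pos: [0.5291, -0.3219, 0.0266]
tool_rot: [0.707, 0.708, 0.0, 0.0]
ft_force: [0.1, -0.1, 0.7]
opening: 0.0855
grip_force: 0.0
clock: 14.75
tcp_pos: [0.5007, -0.0902, 0.1159]
tool_rot: [0.706, 0.709, 0.001, 0.001]
ft_force: [1.0, -0.3, -0.4]
opening: 0.0852
grip_force: 0.0
[(0.77, [0.5271, -0.3224, 0.0026]), (0.59, [0.5168, -0.3926, 0.0029]), (0.44, [0.4412, 0.0065, 0.0013])]
[(0.85, [0.4408, 0.0058, 0.0039]), (0.64, [0.4985, -0.0932, 0.0007])]
```

View pics/g5.png

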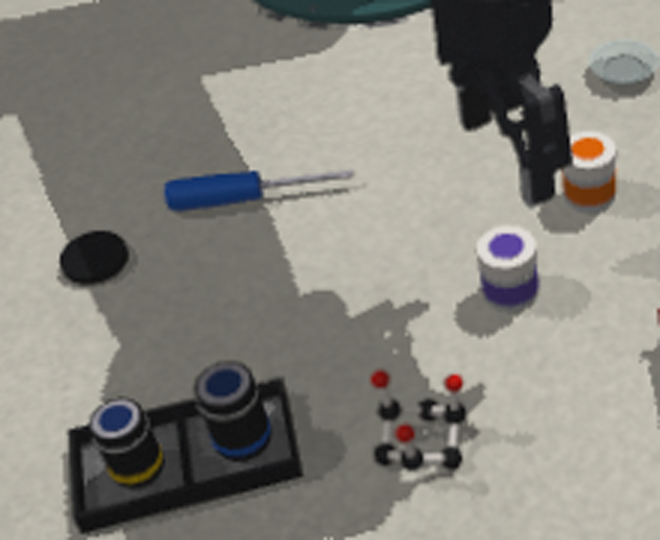

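Both objectives stand upright, one per bay. Next is jar_a, at (507,265) in the crop.

```bash
python3 -m pendant '[[-0.006,0,0.03,0,0],[0,0,0.03,0,0],[0,0,0.03,0,0],[0,0,0.0285,0,0],[0,0,0,0,255],[0,0,0,0,255],[0,0,0,0,255],[0,0,0,0,255],[0,0,0,0,255],[0,0,-0.042,0,255],[0,0,-0.042,0,255],[0,0,-0.042,0,255]]'; python3 -m pendant '[[0.0555,-0.0023,0,0,255],[0.0555,-0.0023,0,0,255],[0.0555,-0.0023,0,0,255],[0.0555,-0.0023,0,0,255],[0.0555,-0.0023,0,0,255],[0.0555,-0.0023,0,0,255],[0.0555,-0.0023,0,0,255],[0.0555,-0.0023,0,0,255],[0.0555,-0.0023,0,0,255],[0.0555,-0.0023,0,0,255],[0.0555,-0.0023,0,0,255],[0,0,0,0,255]]'
```

```text
clock: 16.4
tcp_pos: [0.5007, -0.0971, 0.1223]
tool_rot: [0.707, 0.708, 0.0, 0.0]
ft_force: [0.1, -0.1, -0.3]
opening: 0.0413
grip_force: 60.8
clock: 17.9
tcp_pos: [0.4794, 0.3936, 0.1208]
tool_rot: [0.706, 0.709, 0.0, -0.0]
ft_force: [0.6, 0.2, -1.3]
opening: 0.0409
grip_force: 60.8
```

```bash
python3 -m pendant '[[0,0,0.034,0,255],[0,0,0.034,0,255],[0,0,0.034,0,255],[0,0,0.0165,0,255],[0,0,0,0,255],[0,0,0,0,0],[0,0,0,0,0],[0,0,0,0,0],[0,0,0,0,0]]'; python3 -m pendant '[[0,0,-0.02,0,0],[0,0,-0.045,0,0],[0,0,-0.045,0,0],[-0.0603,-0.0062,0,0,0],[-0.0603,-0.0062,0,0,0],[-0.0603,-0.0062,0,0,0],[-0.0603,-0.0062,0,0,0],[-0.0603,-0.0062,0,0,0],[-0.0603,-0.0062,0,0,0],[-0.0603,-0.0062,0,0,0],[-0.0603,-0.0062,0,0,0],[0,0,0,0,0]]'; python3 -c "
from h import *
f=grab_frame('scene');save(f,'g6.png',(230,90,450,240),3)
for l in('jar_b',):print([(round(d['p'],2),w(f,d['centre']).round(4).tolist()) for d in landmark_of(f,l)])"
```

```text
clock: 19.02
tcp_pos: [0.4798, 0.3913, 0.0259]
tool_rot: [0.707, 0.708, 0.0, 0.0]
ft_force: [0.1, 0.7, 0.7]
opening: 0.0853
grip_force: 0.0
clock: 20.52
tcp_pos: [0.4406, 0.0029, 0.115]
tool_rot: [0.708, 0.706, 0.0, 0.001]
ft_force: [0.1, 0.4, 0.4]
opening: 0.0857
grip_force: 0.0
[(0.78, [0.4787, 0.3907, 0.0005]), (0.6, [0.4424, 0.006, 0.0])]
```

View pics/g6.png

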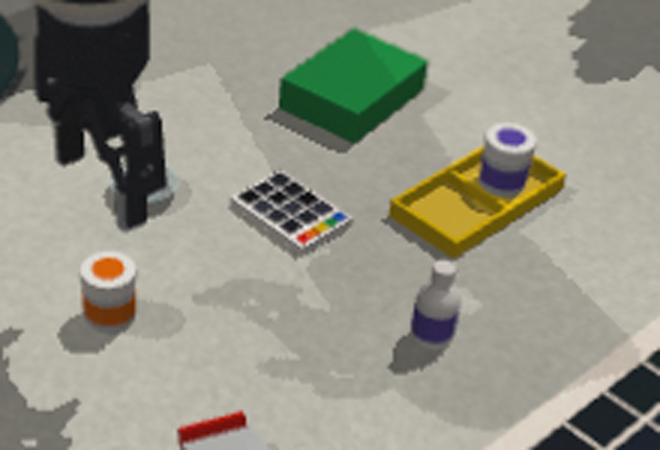

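jar_a stands in its bay, around (508,165). On to jar_b.

```bash
python3 -m pendant '[[0.005,0,0.03,0,0],[0,0,0.03,0,0],[0,0,0.03,0,0],[0,0,0.028,0,0],[0,0,0,0,255],[0,0,0,0,255],[0,0,0,0,255],[0,0,0,0,255],[0,0,0,0,255],[0,0,-0.042,0,255],[0,0,-0.042,0,255],[0,0,-0.042,0,255],[0.0561,0.009,0,0,255],[0.0561,0.009,0,0,255],[0.0561,0.009,0,0,255],[0.0561,0.009,0,0,255],[0.0561,0.009,0,0,255],[0.0561,0.009,0,0,255],[0.0561,0.009,0,0,255],[0,0,0,0,255]]'
```

```text
clock: 23.12
tcp_pos: [0.4906, 0.3261, 0.1207]
tool_rot: [0.706, 0.709, 0.0, -0.0]
ft_force: [-0.3, -0.7, -1.1]
opening: 0.0414
grip_force: 60.8
```

```bash
python3 -m pendant '[[-0.005,0,0.034,0,255],[0,0,0.034,0,255],[0,0,0.034,0,255],[0,0,0.0165,0,255],[0,0,0,0,255],[0,0,0,0,0],[0,0,0,0,0],[0,0,0,0,0],[0,0,0,0,0]]'; python3 -m pendant '[[0,0,-0.02,0,0],[0,0,-0.045,0,0],[0,0,-0.045,0,0],[-0.048,-0.0313,0,0,0],[-0.048,-0.0313,0,0,0],[-0.048,-0.0313,0,0,0],[0,0,0,0.0282,0],[0,0,0,0.0282,0],[0,0,0,0.0282,0],[0,0,0,0.0282,0],[0,0,0,0.0282,0],[0,0,0,0.0282,0],[0,0,0,0.0282,0],[0,0,0,0.0282,0],[0,0,0,0,0]]'; python3 -c "
from h import *
f=grab_frame('scene');save(f,'g7.png',(290,90,450,210),4)
for l in('jar_b','chart','stand'):print([(round(d['p'],2),w(f,d['centre']).round(4).tolist()) for d in landmark_of(f,l)])
M=R.from_quat(get_state()['tool_rot']).as_matrix();print(np.degrees(np.arctan2(M[1,0],M[0,0])))"
```

```text
clock: 24.25
tcp_pos: [0.4907, 0.3196, 0.0255]
tool_rot: [0.707, 0.708, 0.0, 0.0]
ft_force: [-0.6, -0.0, -0.2]
opening: 0.0853
grip_force: 0.0
clock: 26.12
tcp_pos: [0.4158, 0.2043, 0.1143]
tool_rot: [0.997, 0.078, 0.0, -0.0]
ft_force: [0.2, 0.0, -0.8]
opening: 0.0851
grip_force: 0.0
[(0.95, [0.4872, 0.3176, 0.0032]), (0.75, [0.4816, 0.3925, 0.0012]), (0.47, [0.5309, -0.3217, -0.0])]
[(0.59, [0.4147, 0.1977, 0.0026])]
[(0.95, [0.6506, -0.013, 0.0003])]
9.043994670130983
```

View pics/g7.png

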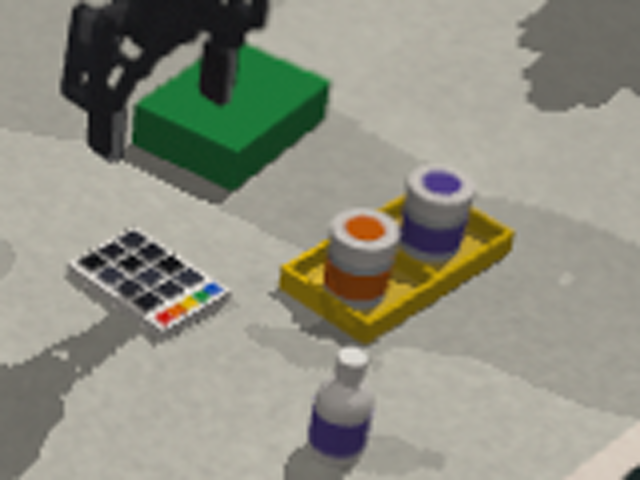

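The orange and purple jars are in their bays, one each. For the chart I'm lowering the gripper partly closed and watching the force.

```bash
python3 -m pendant '[[0,-0.002,0.04,0,45],[0,0,0.04,0,45],[0,0,0.04,0,45],[0,0,0.0155,0,45],[0,0,0,0,45],[0,0,0,0,45]]';python3 -m pendant '[[0,0,0.0025,0,45],[0,0,0,0,45]]';python3 -m pendant '[[0,0,0.0025,0,45],[0,0,0,0,45]]'; python3 -c "
from h import *
f=grab_frame('scene');save(f,'g8.png',(290,110,390,190),8)"
```

```text
clock: 27.08
tcp_pos: [0.4161, 0.2061, 0.0062]
tool_rot: [0.997, 0.078, 0.001, -0.0]
ft_force: [0.1, 0.1, 0.3]
opening: 0.0703
grip_force: 0.0
clock: 27.32
tcp_pos: [0.4156, 0.2059, 0.0033]
tool_rot: [0.997, 0.077, 0.0, -0.0]
ft_force: [-0.2, 0.8, 0.3]
opening: 0.0707
grip_force: 0.0
clock: 27.58
tcp_pos: [0.4154, 0.2058, 0.0008]
tool_rot: [0.997, 0.077, -0.0, 0.0]
ft_force: [-0.3, 0.8, 0.3]
opening: 0.0705
grip_force: 0.0
```

View pics/g8.png

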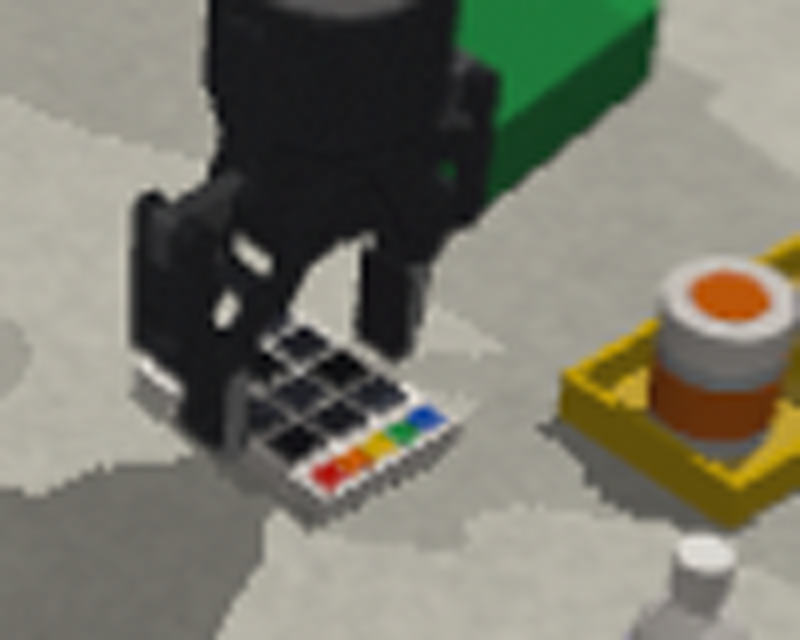

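The fingers straddle the chart, with tips near (215,430) and (390,350), still a few mm above the bench. I'll go lower and close.

```bash
python3 -m pendant '[[0,0,0.0035,0,45],[0,0,0.0025,0,45],[0,0,0,0,45]]';python3 -m pendant '[[0,0,0,0,255],[0,0,0,0,255],[0,0,0,0,255],[0,0,0,0,255]]'
```

```text
clock: 28.0
tcp_pos: [0.4153, 0.2058, -0.0041]
tool_rot: [0.997, 0.077, -0.0, 0.0]
ft_force: [0.0, -1.2, 0.1]
opening: 0.0707
grip_force: 0.0
clock: 28.5
tcp_pos: [0.4157, 0.2059, -0.0034]
tool_rot: [0.997, 0.077, 0.0, -0.0]
ft_force: [-1.2, -0.5, 4.9]
opening: 0.0603
grip_force: 65.4
```

```bash
python3 -m pendant '[[0,0,-0.02,0,255],[0,0,-0.05,0,255],[0,0,-0.055,0,255],[0,0,-0.055,0,255],[0,0,0,0.0285,255],[0,0,0,0.0284,255],[0.0496,0.0295,0,0,255],[0.0496,0.0295,0,0,255],[0.0496,0.0295,0,0,255],[0.0496,0.0295,0,0,255],[0.0496,0.0295,0,0,255],[0.0496,0.0295,0,0,255],[0.0496,0.0295,0,0,255],[0,0,0,0,255]]'; python3 - <<'E'
from h import *
s=get_state();M=R.from_quat(s['tool_rot']).as_matrix();print(np.degrees(np.arctan2(M[1,0],M[0,0])))
f=grab_frame('scene');save(f,'g9.png',(250,120,390,270),2.5)
g=grab_frame('top');save(g,'ga.png',(210,90,350,240),2.5)
cv2.imwrite('pics/g9a.png',np.hstack([cv2.imread('pics/g9.png'),cv2.imread('pics/ga.png')]))
for q in(f,g):
  for l in('chart','stand'):print(l,[(round(d['p'],2),w(q,d['centre']).round(4).tolist()) for d in landmark_of(q,l)])
E
```

```text
clock: 30.25
tcp_pos: [0.6555, -0.014, 0.1404]
tool_rot: [0.995, -0.102, -0.0, 0.0]
ft_force: [0.4, 1.3, -0.4]
opening: 0.0601
grip_force: 65.0
-11.746132814771286
chart [(0.88, [0.6537, -0.0151, 0.1442])]
stand [(0.94, [0.6528, -0.0111, -0.0009])]
chart [(0.68, [0.5308, -0.3184, 0.0029])]
stand []
```

View pics/g9a.png

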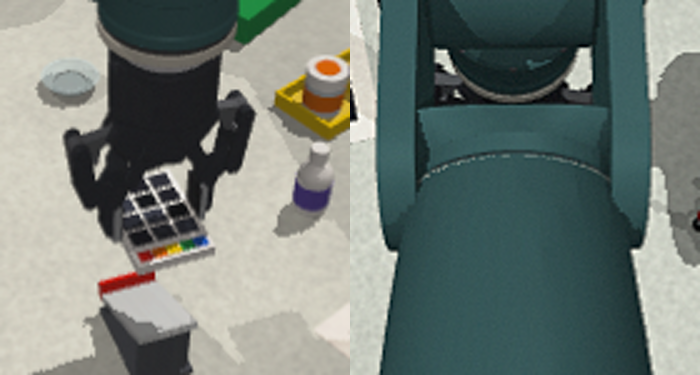

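The chart is level and square above the stand, with the patch end upslope. I'll lower it until its uphill end meets the stand's top edge and the plate pivots in the grip.

```bash
python3 -m pendant '[[0,-0.003,0.03,0,255],[0,0,0.03,0,255],[0,0,0.03,0,255],[0,0,0.003,0,255],[0,0,0,0,255]]'; for i in 1; do python3 -m pendant '[[0,0,0.004,0,255],[0,0,0,0,255]]'; done;  python3 -m pendant '[[0,0,0.003,0,255],[0,0,0,0,255]]';  python3 -m pendant '[[0,0,0.0025,0,255],[0,0,0,0,255]]'
```

```text
clock: 31.18
tcp_pos: [0.6549, -0.0093, 0.0667]
tool_rot: [0.995, -0.101, 0.0, -0.0]
ft_force: [-0.3, -0.1, -0.4]
opening: 0.0599
grip_force: 65.0
clock: 31.42
tcp_pos: [0.6548, -0.0096, 0.063]
tool_rot: [0.995, -0.101, 0.0, -0.0]
ft_force: [0.5, 0.2, 0.2]
opening: 0.0601
grip_force: 65.0
clock: 31.68
tcp_pos: [0.6549, -0.0096, 0.0606]
tool_rot: [0.995, -0.101, 0.0, -0.0]
ft_force: [-1.5, 0.1, 4.3]
opening: 0.0598
grip_force: 65.6
clock: 31.92
tcp_pos: [0.6549, -0.0096, 0.0594]
tool_rot: [0.995, -0.101, 0.0, -0.0]
ft_force: [-7.2, -0.2, 12.5]
opening: 0.0605
grip_force: 66.5
```

```bash
python3 -m pendant '[[0,0.0015,0.0025,0,255],[0,0,0,0,255]]';  python3 -m pendant '[[0,0,0.0025,0,255],[0,0,0,0,255]]';  python3 -m pendant '[[0,0,0.0025,0,255],[0,0,0,0,255]]'; python3 -c "
from h import *
f=grab_frame('scene');save(f,'gb.png',(250,140,350,270),4.6)"
```

```text
clock: 32.17
tcp_pos: [0.655, -0.0104, 0.0576]
tool_rot: [0.995, -0.101, 0.001, -0.0]
ft_force: [-6.1, 5.2, 13.4]
opening: 0.0601
grip_force: 67.2
clock: 32.42
tcp_pos: [0.6549, -0.0106, 0.0556]
tool_rot: [0.995, -0.101, 0.001, -0.0]
ft_force: [-5.7, 1.8, 11.9]
opening: 0.0597
grip_force: 68.2
clock: 32.67
tcp_pos: [0.6548, -0.0105, 0.0535]
tool_rot: [0.995, -0.101, 0.001, -0.0]
ft_force: [-8.2, 2.5, 14.3]
opening: 0.0602
grip_force: 69.0
```

View pics/gb.png

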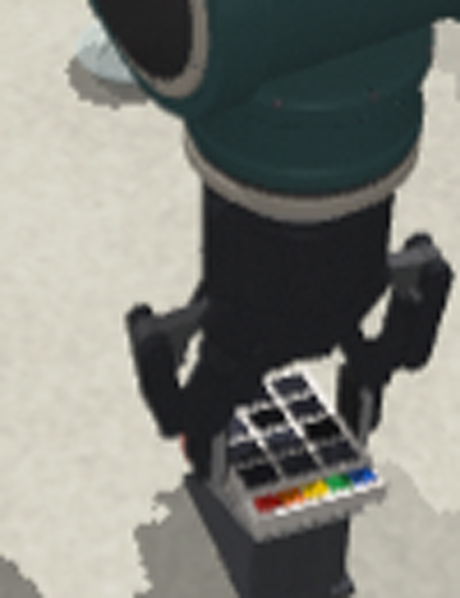

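The chart is pivoting smoothly at about 14 N, with the patch row near (315,490). I'll keep going down.

```bash
python3 -m pendant '[[0,0,0.0025,0,255],[0,0,0.0025,0,255],[0,0,0,0,255]]';  python3 -m pendant '[[0,0,0.0025,0,255],[0,0,0,0,255]]';  python3 -m pendant '[[0,0,0.002,0,255],[0,0,0,0,255]]'
```

```text
clock: 33.1
tcp_pos: [0.6545, -0.0105, 0.0492]
tool_rot: [0.995, -0.101, 0.0, -0.0]
ft_force: [-8.6, 2.2, 11.8]
opening: 0.0601
grip_force: 70.5
clock: 33.35
tcp_pos: [0.6545, -0.0105, 0.0471]
tool_rot: [0.995, -0.101, 0.0, -0.0]
ft_force: [-7.9, 3.1, 12.3]
opening: 0.06
grip_force: 71.1
clock: 33.6
tcp_pos: [0.6545, -0.0106, 0.0457]
tool_rot: [0.995, -0.101, 0.0, -0.0]
ft_force: [-7.7, 2.3, 13.7]
opening: 0.0601
grip_force: 71.7
```

```bash
python3 -m pendant '[[0,0,0.0015,0,255],[0,0,0,0,255]]';  python3 -m pendant '[[0,0,0.0015,0,255],[0,0,0,0,255]]';  python3 -m pendant '[[-0.002,0,0.001,0,255],[0,0,0,0,255]]';  python3 -m pendant '[[-0.002,0,0.001,0,255],[0,0,0,0,255]]'
```

```text
clock: 33.85
tcp_pos: [0.6546, -0.0105, 0.0445]
tool_rot: [0.995, -0.101, 0.0, -0.0]
ft_force: [-8.8, 2.5, 12.5]
opening: 0.0601
grip_force: 72.1
clock: 34.1
tcp_pos: [0.6546, -0.0106, 0.0432]
tool_rot: [0.995, -0.101, 0.0, -0.0]
ft_force: [-8.9, 2.1, 11.4]
opening: 0.0599
grip_force: 72.5
clock: 34.35
tcp_pos: [0.6541, -0.0105, 0.0431]
tool_rot: [0.995, -0.101, 0.002, -0.0]
ft_force: [0.0, 0.2, 11.9]
opening: 0.0604
grip_force: 72.4
clock: 34.6
tcp_pos: [0.6526, -0.0102, 0.0424]
tool_rot: [0.995, -0.101, 0.002, -0.0]
ft_force: [-0.0, 1.0, 12.2]
opening: 0.06
grip_force: 72.5
```

```bash
for i in 1; do python3 -m pendant '[[-0.002,0,0.001,0,255],[0,0,0,0,255]]'; done; python3 -m pendant '[[-0.002,0,0.001,0,255],[0,0,0,0,255]]'; python3 - <<'E'
from h import *
f=grab_frame('scene');save(f,'gc.png',(270,170,350,240),8)
E
```

```text
clock: 34.85
tcp_pos: [0.6511, -0.0099, 0.0416]
tool_rot: [0.995, -0.101, 0.002, -0.0]
ft_force: [-0.3, -0.4, 12.4]
opening: 0.0602
grip_force: 72.5
clock: 35.1
tcp_pos: [0.6495, -0.0096, 0.0408]
tool_rot: [0.995, -0.101, 0.002, -0.0]
ft_force: [0.8, -0.1, 12.4]
opening: 0.0601
grip_force: 72.5
```

View pics/gc.png

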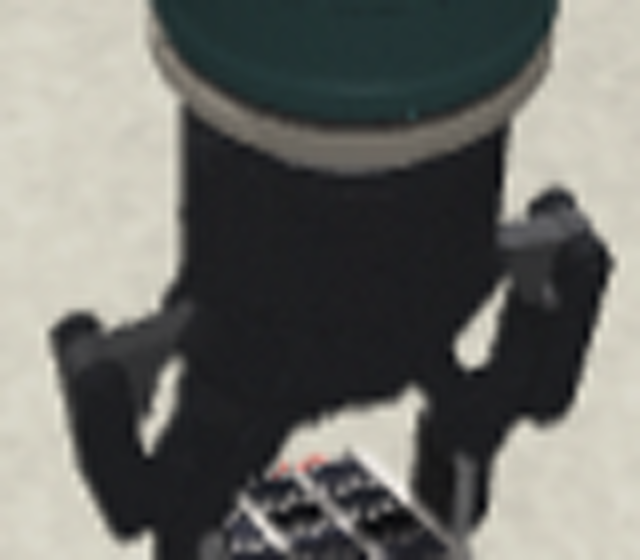

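The red ledge shows directly behind the chart's lower edge, near (300,465). I'll push a little further to feel the ledge.

```bash
python3 -m pendant '[[-0.002,0,0.001,0,255],[0,0,0,0,255]]'; python3 -m pendant '[[-0.002,0,0.001,0,255],[0,0,0,0,255]]'
```

```text
clock: 35.4
tcp_pos: [0.6489, -0.0095, 0.0406]
tool_rot: [0.995, -0.101, 0.003, 0.0]
ft_force: [7.2, -1.9, 10.9]
opening: 0.0599
grip_force: 72.4
clock: 35.65
tcp_pos: [0.6488, -0.0095, 0.0406]
tool_rot: [0.995, -0.101, 0.005, 0.0]
ft_force: [18.3, -3.8, 9.8]
opening: 0.0601
grip_force: 72.1
```

Ledge contact is felt at 18 N. Next I relieve the force, release and lift away.

```bash
python3 -m pendant '[[0.0025,0,-0.001,0,255],[0,0,0,0,255],[0,0,0,0,0],[0,0,0,0,0],[0,0,0,0,0],[0,0,0,0,0],[0,0,-0.02,0,0],[0,0,-0.05,0,0],[0,0,-0.05,0,0],[0,0,-0.05,0,0],[0,0.05,0,0,0],[0,0.05,0,0,0],[0,0.05,0,0,0],[0,0.05,0,0,0],[0,0.05,0,0,0],[0,0.05,0,0,0],[0,0.05,0,0,0],[0,0.05,0,0,0],[0,0,0,0,0]]'; python3 - <<'E'
from h import *
f=grab_frame('scene');save(f,'s.png',(250,160,370,280),3.3)
g=grab_frame('top');save(g,'t.png',(220,100,340,220),3.3)
cv2.imwrite('pics/gd.png',np.hstack([cv2.imread('pics/s.png'),cv2.imread('pics/t.png')]))
for q in(f,g):
  for l in('chart','stand','molecule','tube'):print(l,[(round(d['p'],2),w(q,d['centre']).round(4).tolist()) for d in landmark_of(q,l)])
E
```

```text
clock: 38.02
tcp_pos: [0.5819, -0.3249, 0.1751]
tool_rot: [0.995, -0.103, 0.0, 0.0]
ft_force: [0.5, -0.3, -0.2]
opening: 0.085
grip_force: 0.0
chart []
stand [(0.51, [0.4813, 0.3946, -0.0013])]
molecule [(0.87, [0.5951, -0.217, -0.002])]
tube [(0.72, [0.6033, 0.2117, 0.0047]), (0.43, [0.5267, -0.321, 0.0011])]
chart [(0.94, [0.6541, -0.0082, 0.0403])]
stand [(0.39, [0.6498, -0.0113, -0.003]), (0.3, [0.4858, 0.3564, 0.0061])]
molecule [(0.85, [0.594, -0.2103, 0.0021])]
tube [(0.72, [0.5978, 0.2106, -0.0002])]
```

View pics/gd.png

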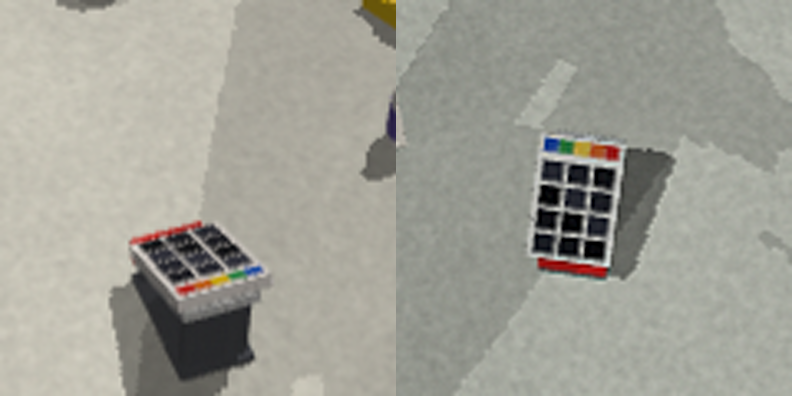

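The chart lies face up on the face against the ledge. It may sit a few mm left of centre, with its lower edge at (528–608) against the ledge at (538–607). I'll measure that numerically.

```bash
python3 - <<'E'
from h import *
np.set_printoptions(precision=0,suppress=True,linewidth=200)
th=np.radians(25);yaw=np.radians(-11.5);S=np.array([.651,-.0107,.045])
X=np.array([np.cos(yaw),np.sin(yaw),0]);Y=np.array([-np.sin(yaw),np.cos(yaw),0]);Z=np.array([0,0,1])
U=X*np.cos(th)+Z*np.sin(th);N=-X*np.sin(th)+Z*np.cos(th)
v=np.arange(-44,45,1.)/1000
for c in("top","scene"):
    f=grab_frame(c);I=f["img"].astype(np.float32)
    def prof(us,n):
        P=np.array([[S+U*u+Y*y+N*n for y in v] for u in us]);q=pix(f,P.reshape(-1,3)).astype(np.float32)
        return cv2.remap(I,q[:,0].reshape(len(us),-1),q[:,1].reshape(len(us),-1),cv2.INTER_CUBIC).mean(0)
    def edges(p,t):
        i=np.where(p>t)[0]; e=lambda a,b:v[a]+(t-p[a])/(p[b]-p[a])*(v[b]-v[a])
        return np.round([1e3*e(i[0]-1,i[0]),1e3*e(i[-1]+1,i[-1])],1)
    L=prof(np.arange(-.049,-.0459,.001),.010)
    r=L[:,0]-L[:,1]; print(c,"ledge",edges(r,r.max()/2))
    for a in(-.042,-.02,0,.02,.041):
        p=prof(np.arange(a-.002,a+.0021,.001),.010).mean(1)
        g=np.gradient(p); print(a,p[::2])
E
```

```text
top ledge [-26.  23.]
-0.042 [ 95.  99. 102. 102.  99.  99.  92.  97. 170. 189. 165. 152. 163. 160. 159. 158. 160. 162. 165. 160. 148. 148. 130. 120. 135. 145. 144. 169. 162. 142. 134. 125. 125. 133. 162. 174. 170. 171. 156.
 143. 141. 145. 148. 151. 149.]
-0.02 [102. 103. 105. 104. 103. 104.  93.  83. 180. 183. 122.  66.  56.  62.  58.  57.  37.  88. 166. 117.  57.  47.  46.  40.  36.  31.  29. 154. 162.  76.  39.  52.  51.  44.  44.  55. 105. 186. 168.
 151. 149. 152. 149. 143. 142.]
0 [106.  97.  85.  79.  78.  79.  73.  69. 175. 165.  82.  21.  18.  28.  29.  29.   7.  71. 172. 107.  47.  33.  39.  42.  41.  35.  29. 158. 143.  41.  -7.  11.   7.   7.   2.   9.  89. 191. 169.
 150. 146. 150. 149. 146. 148.]
0.02 [ 83.  83.  82.  82.  82.  81.  78.  88. 180. 165.  77.  17.  13.  20.  21.  19.  -9.  62. 187. 103.  31.  23.  31.  32.  31.  25.  30. 155. 138.  57.  27.  40.  42.  43.  30.  42. 119. 192. 162.
 150. 149. 150. 148. 144. 142.]
0.041 [ 84.  85.  77.  74.  77.  75.  68. 115. 179. 156.  93.  66.  70.  67.  88.  94.  95.  96.  99. 103. 127. 131. 129. 129. 129. 127.  93.  74.
[... 577 characters left out ...]
7.]
0 [179. 175. 156. 105.  86.  89. 123. 185. 190. 100.  67.  57.  81.  73.  64.  76.  87. 143. 121.  76.  97.  84.  71.  64.  75.  93. 155. 148.  78.  81.  66.  60.  78.  74.  50. 142. 181. 180. 168.
 166. 166. 167. 168. 168. 167.]
0.02 [ 50.  49.  48.  67.  90.  89. 118. 198. 175. 103.  38.  31.  40.  64.  42.  33.  53. 170. 127.  61.  56.  69.  44.  47.  64.  63. 157. 133.  83.  72.  52.  62.  71.  82.  64. 136. 188. 178. 168.
 167. 168. 169. 170. 169. 166.]
0.041 [ 49.  47.  45.  63.  87.  91. 134. 186. 151.  99.  77.  79.  82.  93. 108. 104. 103. 111.  99. 116. 131. 130. 130. 133. 132. 103.  84.  89.  88.  96. 109. 103. 105.  91.  99. 126. 180. 180. 171.
 169. 169. 171. 170. 168. 167.]
```

The chart is about 2.7 mm off-centre towards +y (chart centre about +0.8, ledge centre about −2). I'll re-centre it with a light regrip.

```bash
python3 -m pendant '[[0.0015,-0.05,0,0,0],[0,-0.05,0,0,0],[0,-0.05,0,0,0],[0,-0.05,0,0,0],[0,-0.05,0,0,0],[0,-0.05,0,0,0],[0,-0.05,0,0,0],[0,-0.05,0,0,0],[0,0,0,0,0],[0,0,0.04,0,0],[0,0,0,0,0],[0,0,0,0,0]]'
```

```text
clock: 40.12
tcp_pos: [0.6484, -0.01, 0.1431]
tool_rot: [0.995, -0.101, 0.0, 0.0]
ft_force: [0.4, -0.3, -0.0]
opening: 0.0854
grip_force: 0.0
```

```bash
python3 -m pendant '[[0,0.0026,0.04,0,0],[0,0,0.04,0,0],[0,0,0.03,0,0],[0,0,0.015,0,0],[0,0,0,0,0]]'; python3 -m pendant '[[0,0,0,0,50],[0,0,0,0,60],[0,0,0,0,70],[0,0,0,0,80],[0,0,0,0,80]]'
```

```text
clock: 40.75
tcp_pos: [0.6479, -0.0117, 0.0425]
tool_rot: [0.995, -0.101, -0.0, 0.0]
ft_force: [0.0, -0.6, 0.1]
opening: 0.0856
grip_force: 0.0
clock: 41.38
tcp_pos: [0.6482, -0.0115, 0.0435]
tool_rot: [0.995, -0.101, 0.001, -0.0]
ft_force: [-4.1, 0.9, 10.3]
opening: 0.0599
grip_force: 63.5
```

```bash
python3 -m pendant '[[-0.0025,0,0.001,0,80],[-0.0015,0,0.0005,0,80],[0,0,0,0,80]]'; python3 -m pendant '[[0.001,0,-0.0005,0,80],[0,0,0,0,0],[0,0,0,0,0],[0,0,0,0,0],[0,0,0,0,0],[0,0,-0.02,0,0],[0,0,-0.05,0,0],[0,0,-0.05,0,0],[0,0,-0.05,0,0],[0,0.05,0,0,0],[0,0.05,0,0,0],[0,0.05,0,0,0],[0,0.05,0,0,0],[0,0.05,0,0,0],[0,0.05,0,0,0],[0,0.05,0,0,0],[0,0.05,0,0,0],[0,0,0,0,0]]'; python3 - <<'E'
from h import *
np.set_printoptions(precision=0,suppress=True,linewidth=220)
th=np.radians(25);yaw=np.radians(-11.5);S=np.array([.651,-.0107,.045])
X=np.array([np.cos(yaw),np.sin(yaw),0]);Y=np.array([-np.sin(yaw),np.cos(yaw),0]);Z=np.array([0,0,1])
U=X*np.cos(th)+Z*np.sin(th);N=-X*np.sin(th)+Z*np.cos(th)
for c in("top","scene"):
    f=grab_frame(c);I=f["img"].astype(np.float32)
    def samp(us,vs,n):
        P=np.array([[S+U*u+Y*y+N*n for y in vs] for u in us]);q=pix(f,P.reshape(-1,3)).astype(np.float32)
        return cv2.remap(I,q[:,0].reshape(len(us),-1),q[:,1].reshape(len(us),-1),cv2.INTER_CUBIC)
    v=np.arange(-44,45,1.)/1000
    L=samp(np.arange(-.049,-.0459,.001),v,.01).mean(0);r=L[:,0]-L[:,1];i=np.where(r>r.max()/2)[0];print(c,"ledge",v[i[0]],v[i[-1]])
    for a in(-.02,0,.02): print(samp(np.arange(a-.006,a+.0061,.001),v,.01).mean((0,2))[::2])
    u=np.arange(-.058,.056,.002);A=samp(u,np.arange(-.02,.0171,.001),.01).mean(1)
    print("upslope grey, red-green from -58mm by 2mm");print(A.mean(1));print(A[:,0]-A[:,1])
    for l in("chart","lens_a","jar_a","molecule","tube"):print(l,[(round(d['p'],2),w(f,d['centre']).round(3).tolist()) for d in landmark_of(f,l)[:3]])
E
```

```text
clock: 41.75
tcp_pos: [0.6479, -0.0114, 0.0439]
tool_rot: [0.995, -0.101, 0.004, 0.0]
ft_force: [18.2, -3.1, 7.8]
opening: 0.0596
grip_force: 62.9
clock: 44.0
tcp_pos: [0.5802, -0.3267, 0.1783]
tool_rot: [0.995, -0.103, 0.0, 0.0]
ft_force: [-0.1, 0.3, -0.3]
opening: 0.0855
grip_force: 0.0
top ledge -0.026 0.022
[102. 102. 104. 103. 102.  84. 102. 189. 174. 104.  65.  63.  74.  81.  78.  59. 106. 169. 118.  57.  46.  62.  66.  58.  46.  57. 162. 146.  78.  48.  59.  65.  63.  51.  55. 128. 190. 172. 149. 145. 148. 148. 147.
 143. 144.]
[101.  91.  83.  80.  80.  66.  97. 191. 165.  89.  43.  47.  53.  49.  46.  30. 100. 173. 110.  64.  61.  61.  58.  59.  56.  80. 170. 131.  63.  36.  42.  34.  33.  25.  42. 129. 194. 168. 147. 145. 148. 149. 147.
 145. 146.]
[ 82.  81.  81.  81.  79.  67. 113. 194. 151.  63.  15.  15.  21.  22.  18.   2.  99. 164.  86.  28.  25.  32.  33.  29.  16.  55. 166. 121.  51.  33.  44.  44.  41.  28.  51. 147. 193. 163. 149. 150. 151. 151. 150.
 146. 143.]
upslope grey, red-green from -58mm by 2mm
[172. 178. 165.  99.  65.  66.  58.  89. 180. 144.  70.  38. 
[... 1686 characters left out ...]
74.  88.  98.  93.  77.  62.  58.  63.  71.  82.  94.  99.  89.  71.  59.  56.  62.
  79. 105. 136. 162. 165. 142. 111.  98. 111. 134. 157. 172. 169. 151.]
[  3.   2.   2.   4.  10.  26.  56.  92. 114. 110.  81.  43.  12.  -2.  -3.  -0.   1.   1.   2.   2.   2.   2.   1.   1.   1.   1.   2.   2.   2.   2.   1.   0.   0.   1.   1.   2.   2.   2.   2.   1.   0.   0.   0.
   1.   3.   5.   9.  13.  17.  17.  14.  12.  11.   9.   6.   5.   5.]
chart [(0.68, [0.654, -0.012, 0.048])]
lens_a [(0.91, [0.516, -0.394, 0.001]), (0.9, [0.529, -0.321, 0.002])]
jar_a [(0.87, [0.479, 0.393, 0.004])]
molecule [(0.59, [0.596, -0.216, -0.002])]
tube [(0.62, [0.493, 0.316, 0.006]), (0.55, [0.6, 0.214, 0.002])]
```

```bash
python3 -c "
from rig import *
print(job_done())"
```

```text
the job is handed in; nothing more can be done
None
```

The job is handed in: both objectives stand in the black tray, both jars in the yellow tray, and the chart lies face up on the stand against the red ledge, within about 1 mm of centre; nothing tipped over, and the molecule and bottle were not moved.

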